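# Jam the stop-screw locknut on the hand press

## Task

Lock the stop screw of the green hand press without letting the screw turn along. First set the long blue holding key squarely over both the brass wing of the screw and the steel post beside it, fully down, and let go of it; then push the red-balled lever of the locknut clockwise (seen from above) until it comes tight against its stop, and leave the key in place.

Things in the scene. Friction and masses are not known exactly. Their poses are not given: they have to be found in the camera images.
- press: Fixed green hand press. Origin: stop screw's axis at table level, z up (mm). Brass wing on the axis along x, 110 x 22, z 85-125; steel post dia 22, x=90 y=0, top z=125. Key's seat: key origin at (28,0,93), key x along press x, either way round, roof on wing and post. Bed x +-110, y -60..310, 22 high. Column, head, ram y 175..305, 256 high; its own black-ball handle to y=390, 306 high: unused.
- holding_key: Long blue steel key, 0.4 kg, upright: inverted channel 180 mm long (x), ends open. Origin: centre of underside, z up. Slot 32 mm deep: 40 wide in its upper 14, flaring to 56 at the mouth. Roof top z=40. 65 mm wide at the foot. Grip fin in the middle: 50 long (x), 16 thick (y), z 40-76. A like yellow key, 80 mm, is too short to reach the post; their places are swapped at random.
- screw (a joint): Turn of the brass stop screw, rad, clockwise from above positive; 0 = wing in line with the post, starts within 0.05 of it. It turns easily: unless the key holds it to the post it turns along with the nut. The key's play lets it go up to 0.3 rad before it holds, which is normal; beyond 0.45 the setting is lost.
- locknut (a joint): Turn of the nut on the screw, rad, clockwise from above positive; starts 0-0.3, tight at its stop, 1.4. Below the wing (hex, z 51-71 mm). Lever: 10 mm bar at z=61; 130 mm from the axis an upright 10 mm stem carries a red 30 mm ball centred at z=105. It points to -0.873-screw-locknut rad (counter-clockwise from press x): swings on the press's -y side towards -x. 2-4 N at the ball; stays where left.
Not all that is in view belongs to the job. There is more than one size of the holding_key; the job needs the smaller.

How it is judged:
By the outcome, as a careful person would: the job done as asked, in the order asked, and still so for the second after the job is handed in, with the robot touching nothing.
It also fails if it takes over 48 s, if anything falls off the work surface, if the arm or the gripper's body presses on something with over 40 N, if the wrist force passes 120 N, or if a joint passes its speed limit or range.

## Robot

A 6-joint arm with a two-finger parallel gripper is mounted at the origin on the work surface. World frame = base frame: x ahead of the robot, y to its left, z up, the work surface at z = 0. Lengths are in m, angles in rad, forces in N, time in s.
With the tool pointing down it reaches from about 0.375 to 0.975 m from the base axis. Payload 3.8 kg.
Tool frame: the origin (TCP) lies at the very end of the fingers, on their centre line; the grasp point (between the pads) lies 19 mm behind it; z points along the fingers, x is the direction in which the jaws open and shut, and the axes are right-handed (so a half turn about z gives the same grasp; the last joint's range is limited). The gripper opens to 85 mm and grips with 20 to 120 N. Pads are 22 mm wide; open, the fingers measure 114 mm over their backs; the gripper's body (76 mm by 85 mm) begins 54 mm behind the grasp point. The pads swing forward as they close: fully open they stand 13 mm farther back than shut.
Start: joints at [1.137, 0.264, 1.604, -0, 1.274, -0.037], TCP at [0.261, 0.623, 0.231] pointing down, gripper open.
Joint ranges: [-2.63, 2.63], [-0.94, 2.18], [0.31, 2.57], [-1.31, 4.45], [0, 2.66], [-2.55, 2.55]. Speed limits (rad/s): [2.57, 2.57, 3.14, 3.14, 3.14, 3.14].

## Interface

Orientations are given as a rotation vector (axis times angle).
In Python, from workcell import bot gives the robot as it stands.
- The arm moves only by the tool carry_out, never from a script. Its argument "deltas" is a list of rows, each an object with "delta_pos": the shift along the tool's x, y, z in m, a list of three; "dr": the turn, a rotation vector about the tool's x, y, z in rad, a list of three. A call has 1 to 10 rows; each row shifts and turns the commanded pose from where the row before left it, along the tool's axes as they then stand; what a row does not reach is not made up. A row lasts 1/8 s, in which the tool goes at most 62.5 mm and 10.7 degrees, less where a joint would pass 70% of its speed; a pose out of reach is approached as far as the arm can. A call is refused whole if a number of a shift passes 0.0625 or a number of a turn 0.188, either way. A call with a gripper value outside its range is refused whole. "grip" is the opening, from 0 (shut) to 1 (fully open), set as the call begins (left out, the last holds). The fingers move at their own pace and stop on an object; "force" is the grip in N (left out, the last holds). Time passes only in rows, so rows that do not move let the fingers close. It gives the time, the measured TCP pose, the force and the opening at its end, in the units of the state.
- bot.read_state(): the state, without advancing time (a new reading comes with each control period).
- bot.read_camera(name): name is "scene" or "top"; returns a dict with "frame" (480x640x3 uint8, red, green, blue), "K" (3x3 intrinsics, pixels), "xyz" and "attitude" of the camera in the world. Camera axes: x right, y down, z forward; pixel columns grow to the right and rows downward; lengths in m; the calibration is good to about 2 mm. A picture is of the moment at which its call begins. There is no depth.
- bot.finish_job(): hands the job in, once; it reports no verdict.
The state is a dict: "time": time; "q": joint angles; "joint_vel": joint speeds; "joint_torque": joint torques, N m; "tool_pos": TCP position; "tcp_rot": TCP orientation; "wrist_force": force on the tool from outside, world axes, zero at the start; "torque": the same for the moment, N m; "width": opening from 0.0 (shut) to 1.0 (fully open).
Only numpy, scipy, OpenCV 4.12 (cv2) and the standard library are available. Lean on these libraries where they do the work, as an engineer would, in place of code of your own. Each camera call takes 0.05 s, during which the arm holds its last target.

## Working session

There is one attempt and no reset: what is moved stays moved. The work goes in short steps, Python scripts to look and compute and a tool call to move; the robot and the scene stay as the last step left them, time stands still between calls to the robot, and variables do not carry over. Pictures are saved under pics/ and viewed, and the job is handed in when it is done.

Besides the shell and the picture viewer there is one more tool, called as name(argument=value, ...) on one line, values as JSON. carry_out: Moves the arm, as the interface text tells. Its arguments: {"type":"object","properties":{"deltas":{"type":"array"},"grip":{"type":"number"},"force":{"type":"number"}},"required":["deltas"]}

```bash
mkdir -p pics; ls
python3 - <<'E'
from workcell import bot
import cv2,pickle
s=bot.read_state();print(s)
for n in("scene","top"):
    c=bot.read_camera(n);cv2.imwrite(f"pics/{n}0.png",c["frame"][:,:,::-1]);pickle.dump(c,open(f"pics/{n}0.pkl","wb"));print(n,c["K"],c["xyz"],c["attitude"])
E
```

```text
pics
{'time': 0.0, 'q': array([ 1.13707841e+00,  2.64762909e-01,  1.60540517e+00, -2.43971718e-05,
        1.27372256e+00, -3.68953762e-02]), 'joint_vel': array([-0.00014291, -0.00062581,  0.0005817 ,  0.00052562,  0.00164456,
       -0.00017336]), 'joint_torque': array([ 9.90231820e-04, -5.15100574e+01, -3.67314577e+01, -1.14864447e-04,
        1.27785842e-02,  1.94059493e-05]), 'tool_pos': array([0.26056925, 0.62185974, 0.22993865]), 'tcp_rot': array([ 2.61470751,  1.73931832, -0.00305682]), 'wrist_force': array([-0.13328961, -0.18756703,  0.27026495]), 'torque': array([-0.00152392,  0.01982426, -0.01230838]), 'width': 0.9978611769713989}
scene [[519.1929787    0.         319.67310713]
 [  0.         519.1929787  239.0543272 ]
 [  0.           0.           1.        ]] [1.13157982 0.0443189  0.62549221] [-1.53393736 -1.88398805  0.92253634]
top [[553.1430206    0.         317.78547871]
 [  0.         553.1430206  249.00389919]
 [  0.           0.           1.        ]] [ 0.24465795 -0.13095077  1.02804998] [-2.13280664  2.12074297 -0.19973122]
```

View pics/scene0.png

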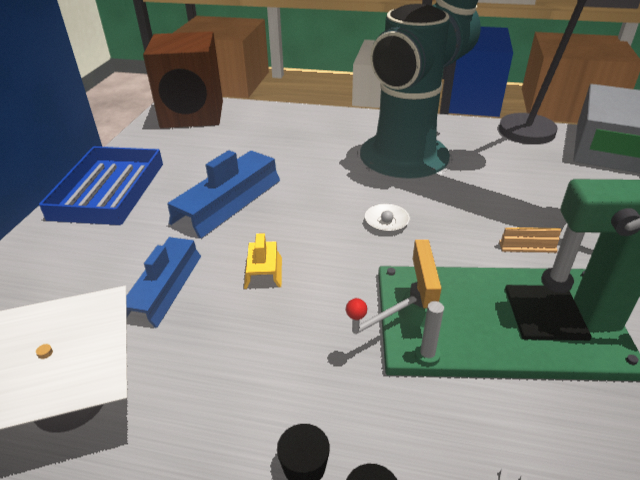

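View pics/top0.png

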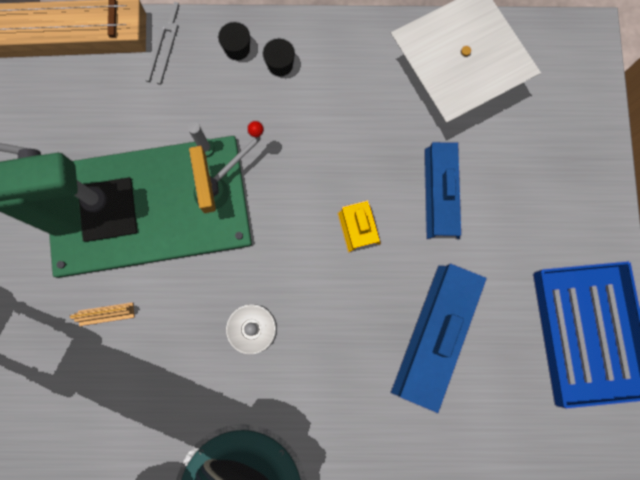

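Scene picture: blue keys at (225,190) and (163,278), a yellow one at (263,262), and the press with red ball at (356,309). Top picture: blue keys at (440,338) and (445,190), yellow at (360,226), wing at (202,178), post about (197,135), and ball at (256,129). The blue tray at (590,333) and the white box are not part of the job. Next I measure both blue keys and look at crops.

```bash
cat > h.py <<'E'
import numpy as np,cv2,pickle
from scipy.spatial.transform import Rotation as R
from scipy.optimize import least_squares
def load(n): return pickle.load(open(f"pics/{n}.pkl","rb"))
def proj(c,P):
    Rw=R.from_rotvec(c["attitude"]).as_matrix()
    p=(np.atleast_2d(P)-c["xyz"])@Rw
    q=p@c["K"].T
    return q[:,:2]/q[:,2:]
def back(c,uv,z):
    Rw=R.from_rotvec(c["attitude"]).as_matrix()
    d=Rw@np.linalg.inv(c["K"])@np.array([uv[0],uv[1],1.])
    return c["xyz"]+d*(z-c["xyz"][2])/d[2]
def snap(n,tag):
    from workcell import bot
    c=bot.read_camera(n);pickle.dump(c,open(f"pics/{tag}.pkl","wb"));cv2.imwrite(f"pics/{tag}.png",c["frame"][:,:,::-1]);return c
def crop(c,x0,y0,x1,y1,f,name):
    cv2.imwrite(f"pics/{name}.png",cv2.resize(c["frame"][y0:y1,x0:x1,::-1],None,fx=f,fy=f,interpolation=cv2.INTER_CUBIC))
E
python3 - <<'E'
from h import *
t=load("top0");s=load("scene0")
for uv in [(0,0),(640,0),(640,480),(0,480),(445,190),(440,338),(360,226)]: print(uv,back(t,uv,0.04).round(3))
crop(t,380,130,540,250,5,"tk1");crop(t,380,250,540,420,3.5,"tk2");crop(t,160,100,300,240,4,"tp1")
crop(s,110,220,230,340,5,"sk1");crop(s,320,220,480,380,3.7,"sp1")
E
```

```text
(0, 0) [0.925 0.497 0.04 ]
(640, 0) [ 0.936 -0.772  0.04 ]
(640, 480) [ 0.035 -0.681  0.04 ]
(0, 480) [0.03  0.398 0.04 ]
(445, 190) [ 0.541 -0.369  0.04 ]
(440, 338) [ 0.27  -0.351  0.04 ]
(360, 226) [ 0.472 -0.211  0.04 ]
```

View pics/tk1.png

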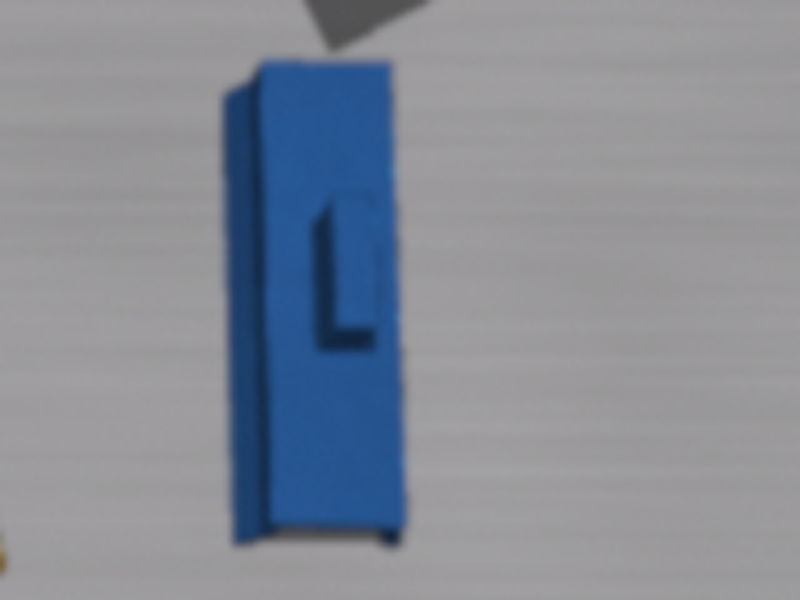

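View pics/tp1.png

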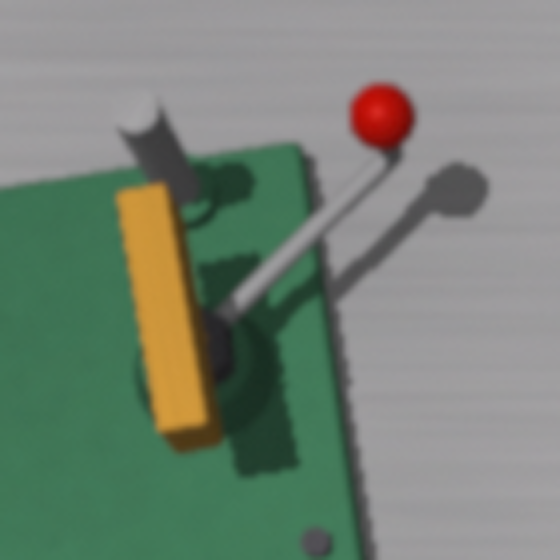

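View pics/sk1.png

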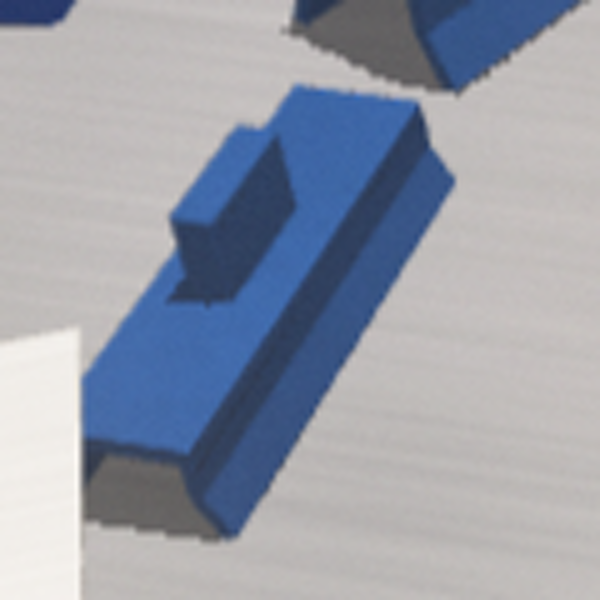

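View pics/sp1.png

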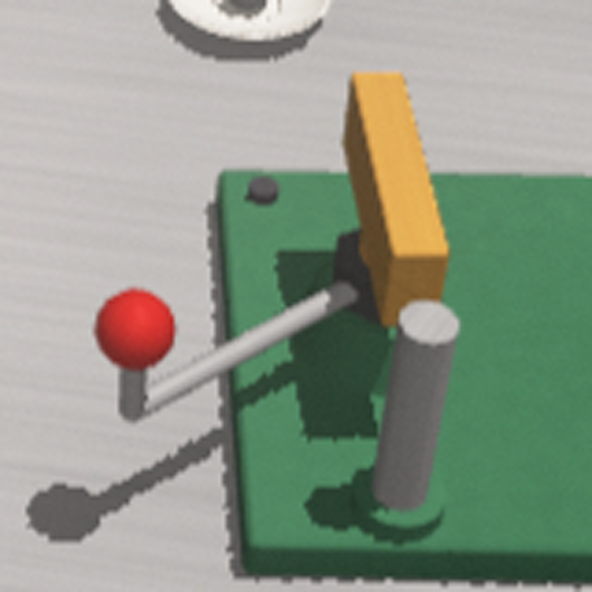

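```bash
cat > fit.py <<'E'
from h import *
t=load("top0");s=load("scene0")
def px(l,f,o): return [((a+.5)/f-.5+o[0],(b+.5)/f-.5+o[1]) for a,b in l]
W=.0235
# key frame: x along world +x-ish, y left
def kf(p,Lh=.09):
    x,y,a,w=p; T=lambda P:np.array(P)@R.from_euler('z',a).as_matrix().T+[x,y,0]
    Pt=T([[Lh,w,.04],[Lh,-w,.04],[-Lh,w,.04],[-Lh,-w,.04],[.025*Lh/.09,-.008,.076],[-.025*Lh/.09,-.008,.076],[-.025*Lh/.09,.008,.076]])
    Ps=T([[-Lh,-w,.04],[-Lh,w,.04],[Lh,w,.04],[-Lh,.0325,0],[Lh,.0325,0],[-.025,.008,.076],[.025,.008,.076],[.025,-.008,.076]])
    return Pt,Ps
ut=np.array(px([(260,62),(392,62),(268,525),(405,528),(378,195),(375,328),(333,328)],5,(380,130)))
us=np.array(px([(295,85),(418,103),(185,458),(455,182),(237,540),(275,137),(215,225),(170,217)],5,(110,220)))
def res(p):
    a,b=kf(p[:4]); return np.r_[(proj(t,a)-ut).ravel(),(proj(s,b)-us).ravel()]
r=least_squares(res,[.54,-.37,0,.024]);print("key",r.x,np.abs(r.fun).max());print(r.fun.reshape(-1,2).round(1).tolist())
# length estimate directly
a=[back(t,u,.04) for u in ut[:4]];print("len",np.linalg.norm(a[0]-a[2]),np.linalg.norm(a[1]-a[3]),"w",np.linalg.norm(a[0]-a[1]))
def pf(p):
    x,y,a,sc,n=p
    def T(P,th=0): return np.array(P)@R.from_euler('z',th+a).as_matrix().T+[x,y,0]
    wing=T([[.055,.011,.125],[.055,-.011,.125],[-.055,-.011,.125],[-.055,.011,.125]],-sc)
    post=T([[.09,0,.125]]); ball=T([[.13*np.cos(-.873-sc-n),.13*np.sin(-.873-sc-n),.105]])
    c1=T([[.11,-.06,.022]]);c2=T([[-.11,-.06,.022]])
    return np.r_[wing,post,ball,c1],np.r_[np.array([wing[2],wing[3],wing[0],wing[1]]),post,ball,c2,]
wt=np.array(px([(116,192),(165,182),(208,425),(160,433),(140,113),(382,116),(300,143)],4,(160,100)))
ws=np.array(px([(352,73),(403,73),(447,255),(387,255),(428,323),(135,329),(222,172)],3.7,(320,220)))
def resp(p):
    a,b=pf(p); return np.r_[(proj(t,a)-wt).ravel(),(proj(s,b)-ws).ravel()]
r=least_squares(resp,[.54,.08,.1,0,.1]);print("press x y yaw screw nut",r.x,np.abs(r.fun).max());print(r.fun.reshape(-1,2).round(1).tolist())
p=r.x;c,sn=np.cos(p[2]),np.sin(p[2]);print("seat",p[0]+.028*c,p[1]+.028*sn)
E
python3 fit.py
```

```text
key [ 0.54677461 -0.37009748 -0.01126162  0.02488486] 2.570381574422157
[[-0.8, -1.1], [-0.8, -0.7], [-0.3, -0.4], [-0.5, -0.6], [-1.3, -0.7], [0.1, -0.5], [-0.5, -0.7], [-0.3, -1.1], [0.3, -1.3], [0.0, -1.9], [0.2, 0.2], [-0.5, -0.2], [0.4, -2.6], [-1.4, -1.1], [-1.4, -0.8]]
len 0.17856034408189891 0.17971293845041514 w 0.04985169193323119
press x y yaw screw nut [ 0.53855437  0.06932487  0.15664974 -0.04510537  0.08678221] 2.4917763853698602
[[-1.2, -1.1], [-0.8, -1.0], [-1.3, -1.0], [-2.2, -0.5], [-1.7, -1.8], [-1.0, -0.5], [-0.1, -1.9], [-1.1, -1.5], [-0.6, -1.5], [-0.2, -1.3], [0.0, -1.2], [-1.9, -1.3], [-0.9, -0.5], [-1.1, -2.5]]
seat 0.5662115282681442 0.07369314642310949
```

View pics/tk2.png

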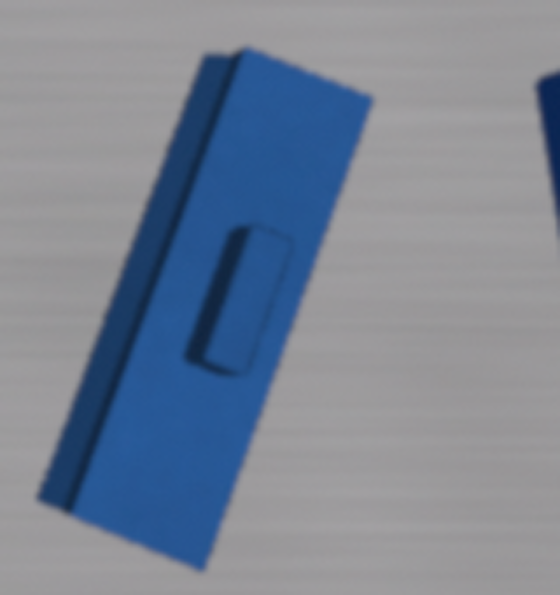

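The smaller blue key at top (445,190), scene (163,278), measures 179 mm long and 50 mm over the roof, so it is the 180 mm key. The candidates are:
- **Small blue**, top (445,190): chosen.
- **Large blue**, top (440,338): oversize.
- **Yellow**, top (360,226): too short.
- **Blue tray**, top (590,333): not a key.

I lift and turn first.

carry_out(deltas=[{"delta_pos": [0, 0, -0.05], "dr": [0, 0, -0.096]}, {"delta_pos": [0, 0, -0.05], "dr": [0, 0, -0.096]}, {"delta_pos": [0, 0, -0.05], "dr": [0, 0, -0.096]}, {"delta_pos": [0, 0, -0.05], "dr": [0, 0, -0.097]}], grip=1, force=80)

```text
time: 0.6
tool_pos: [0.2607, 0.6222, 0.4322]
tcp_rot: [2.231, 2.212, -0.002]
wrist_force: [0.3, 0.1, 0.5]
width: 1.001
```

```bash
cat > rel.py <<'E'
import sys
from h import *
from workcell import bot
s=bot.read_state();M=R.from_rotvec(s["tcp_rot"]).as_matrix()
x,y,z,yaw=map(float,sys.argv[1:5])
d=M.T@(np.array([x,y,z])-s["tool_pos"])
ph=np.arctan2(M[1,0],M[0,0]);Rt=R.from_euler('z',yaw)*R.from_rotvec([np.pi,0,0])
print("t",s["time"],"pos",s["tool_pos"].round(4),"phi",ph.round(4),"q",s["q"].round(2),"F",s["wrist_force"].round(1),"w",round(s["width"],3))
print("tool shift",d.round(4),"tool turn",(R.from_matrix(M.T)*Rt).as_rotvec().round(4))
E
python3 rel.py 0.547 -0.370 0.20 1.5595
```

```text
t 0.6 pos [0.2607 0.6222 0.4322] phi 1.5622 q [ 1.14  0.21  1.3   0.    1.62 -0.43] F [0.3 0.1 0.5] w 1.001
tool shift [-0.9895  0.2949  0.233 ] tool turn [-0.0005  0.0009  0.0027]
```

carry_out(deltas=[{"delta_pos": [-0.058, 0.016, 0]}, {"delta_pos": [-0.058, 0.016, 0]}, {"delta_pos": [-0.058, 0.016, 0]}, {"delta_pos": [-0.058, 0.016, 0]}, {"delta_pos": [-0.058, 0.016, 0]}, {"delta_pos": [-0.058, 0.016, 0]}, {"delta_pos": [-0.058, 0.016, 0]}, {"delta_pos": [-0.058, 0.016, 0]}, {"delta_pos": [-0.058, 0.016, 0]}, {"delta_pos": [-0.058, 0.016, 0]}])

```text
$.deltas[0]: bad value
```

carry_out(deltas=[{"delta_pos": [-0.058, 0.019, 0.03]}, {"delta_pos": [-0.058, 0.019, 0.03]}, {"delta_pos": [-0.058, 0.019, 0.03]}, {"delta_pos": [-0.058, 0.019, 0.03]}, {"delta_pos": [-0.058, 0.019, 0.03]}, {"delta_pos": [-0.058, 0.019, 0.03]}, {"delta_pos": [-0.058, 0.019, 0.03]}, {"delta_pos": [0, 0, 0.02]}])

```text
$.deltas[0]: bad value
```

```bash
python3 rel.py 0.547 -0.370 0.12 1.5595; python3 -c "
from h import *
c=snap('top','t1');crop(c,330,90,560,260,3.4,'t1c');s=snap('scene','s1')
print(proj(c,[[.547,-.37,.076],[.547,-.37,.2]]))"
```

```text
t 0.6 pos [0.2607 0.6222 0.4322] phi 1.5622 q [ 1.14  0.21  1.3   0.    1.62 -0.43] F [0.3 0.1 0.5] w 1.001
tool shift [-0.9894  0.2949  0.313 ] tool turn [-0.0005  0.0009  0.0027]
[[449.79157332 181.00900048]
 [468.61166325 157.08341488]]
```

View pics/t1c.png

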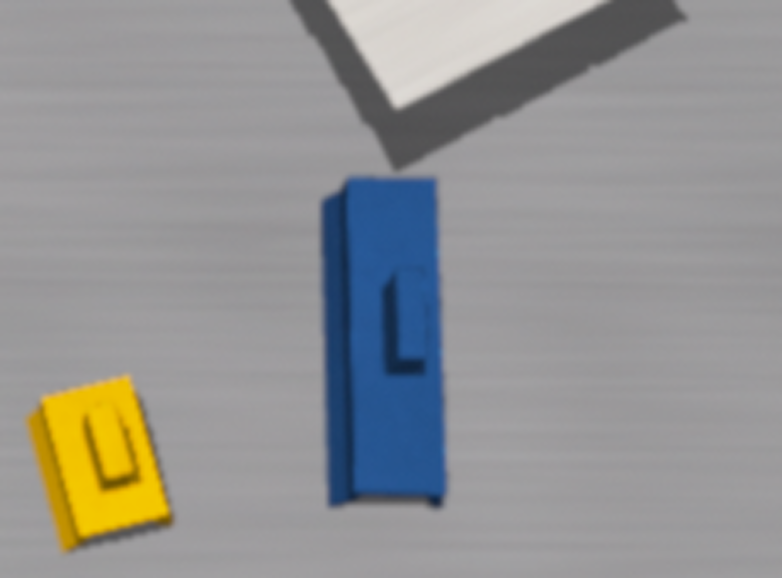

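View pics/s1.png

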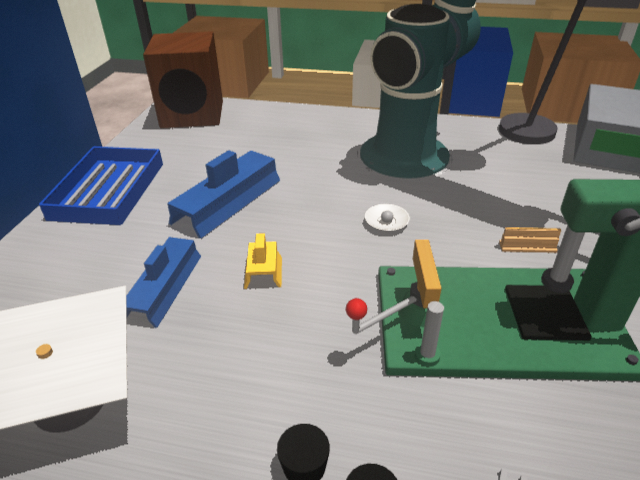

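The moves were refused because every row needs "dr". The picture is unchanged: key fin at top (452,183), lid corner of the white box at about (446,122).

carry_out(deltas=[{"delta_pos": [-0.058, 0.016, 0], "dr": [0, 0, 0]}, {"delta_pos": [-0.058, 0.016, 0], "dr": [0, 0, 0]}, {"delta_pos": [-0.058, 0.016, 0], "dr": [0, 0, 0]}, {"delta_pos": [-0.058, 0.016, 0], "dr": [0, 0, 0]}, {"delta_pos": [-0.058, 0.016, 0], "dr": [0, 0, 0]}, {"delta_pos": [-0.058, 0.016, 0], "dr": [0, 0, 0]}, {"delta_pos": [-0.058, 0.016, 0], "dr": [0, 0, 0]}, {"delta_pos": [-0.058, 0.016, 0], "dr": [0, 0, 0]}, {"delta_pos": [-0.058, 0.016, 0], "dr": [0, 0, 0]}, {"delta_pos": [-0.058, 0.016, 0], "dr": [0, 0, 0]}])

```text
time: 1.95
tool_pos: [0.4138, 0.0388, 0.4303]
tcp_rot: [-2.235, -2.208, 0.0]
wrist_force: [0.9, 0.2, 0.3]
width: 1.001
```

carry_out(deltas=[{"delta_pos": [-0.058, 0.019, 0.03], "dr": [0, 0, 0]}, {"delta_pos": [-0.058, 0.019, 0.03], "dr": [0, 0, 0]}, {"delta_pos": [-0.058, 0.019, 0.03], "dr": [0, 0, 0]}, {"delta_pos": [-0.058, 0.019, 0.03], "dr": [0, 0, 0]}, {"delta_pos": [-0.058, 0.019, 0.03], "dr": [0, 0, 0]}, {"delta_pos": [-0.058, 0.019, 0.03], "dr": [0, 0, 0]}, {"delta_pos": [-0.058, 0.019, 0.03], "dr": [0, 0, 0]}, {"delta_pos": [0, 0, 0.02], "dr": [0, 0, 0]}])

```text
time: 2.95
tool_pos: [0.531, -0.3366, 0.2144]
tcp_rot: [-2.237, -2.201, 0.002]
wrist_force: [0.0, 1.0, 0.3]
width: 1.003
```

```bash
python3 rel.py 0.547 -0.370 0.12 1.5595; python3 -c "
from h import *
c=snap('top','t2');s=snap('scene','s2')
print(back(c,(446,122),.13),back(c,(446,122),.16))"
```

```text
t 2.95 pos [ 0.531  -0.3366  0.2144] phi 1.555 q [-0.6   0.19  1.72 -0.    1.23 -2.16] F [0.  1.  0.3] w 1.003
tool shift [-0.0333  0.0168  0.0943] tool turn [-0.0033 -0.0014 -0.0045]
[ 0.6358901  -0.35395374  0.13      ] [ 0.62282071 -0.34650416  0.16      ]
```

View pics/t2.png

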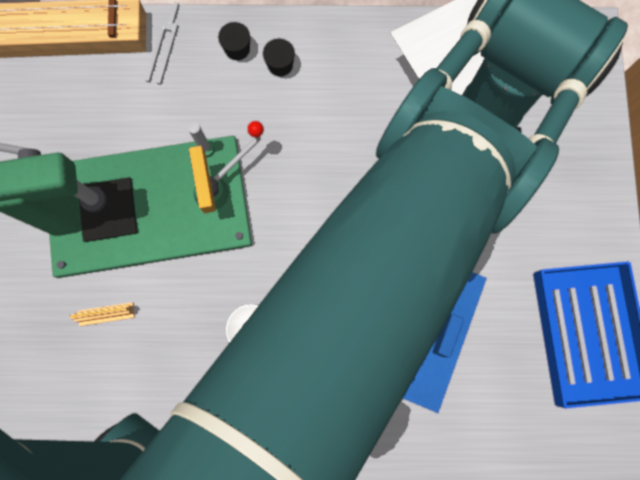

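View pics/s2.png

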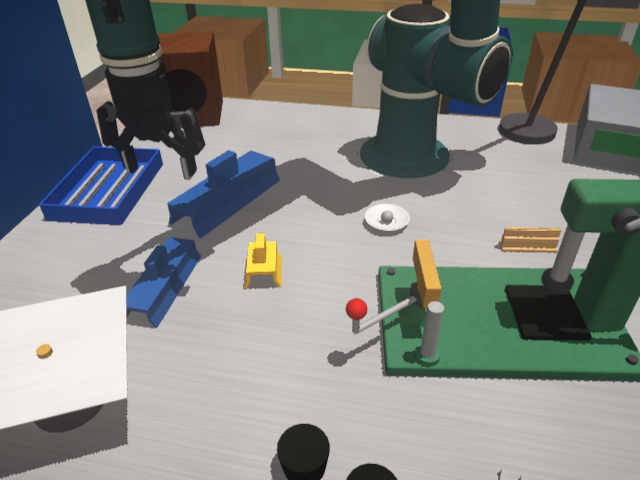

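The tool is still settling: the fingers are at scene (160,160), above and short of the key, which is undisturbed at (163,278). I wait two rows.

carry_out(deltas=[{"delta_pos": [0, 0, 0], "dr": [0, 0, 0]}, {"delta_pos": [0, 0, 0], "dr": [0, 0, 0]}])

```text
time: 3.3
tool_pos: [0.5325, -0.3331, 0.2203]
tcp_rot: [2.231, 2.208, 0.001]
wrist_force: [0.3, 0.2, 0.5]
width: 0.998
```

```bash
python3 rel.py 0.547 -0.370 0.12 1.5595
```

```text
t 3.3 pos [ 0.5325 -0.3331  0.2203] phi 1.5603 q [-0.6   0.18  1.72  0.    1.23 -2.16] F [0.3 0.2 0.5] w 0.998
tool shift [-0.0366  0.0146  0.1004] tool turn [0.0025 0.0015 0.0008]
```

carry_out(deltas=[{"delta_pos": [-0.018, 0.007, 0.033], "dr": [0, 0, 0]}, {"delta_pos": [-0.018, 0.007, 0.033], "dr": [0, 0, 0]}, {"delta_pos": [0, 0, 0.034], "dr": [0, 0, 0]}, {"delta_pos": [0, 0, 0], "dr": [0, 0, 0]}, {"delta_pos": [0, 0, 0], "dr": [0, 0, 0]}])

```text
time: 3.92
tool_pos: [0.5465, -0.3701, 0.1206]
tcp_rot: [2.232, 2.207, 0.001]
wrist_force: [-0.5, -0.2, -0.3]
width: 0.996
```

```bash
python3 rel.py 0.547 -0.370 0.046 1.5595; python3 -c "
from h import *
s=snap('scene','s3');crop(s,60,120,260,320,3,'s3c')"
```

```text
t 3.925 pos [ 0.5465 -0.3701  0.1206] phi 1.5597 q [-0.63  0.32  1.75  0.    1.07 -2.19] F [-0.5 -0.2 -0.3] w 0.996
tool shift [0.0003 0.0003 0.0746] tool turn [0.0024 0.0017 0.0002]
```

View pics/s3c.png

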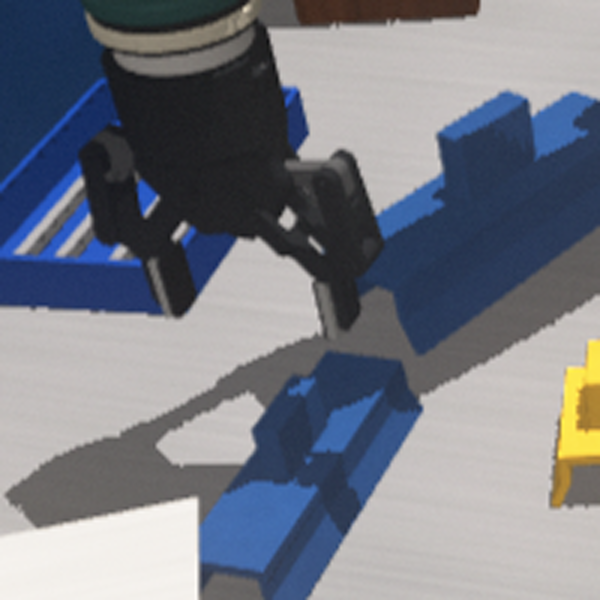

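The crop shows the open fingers (scene about 117,222 and 172,230) straddling the fin at (153,258). I descend and close.

carry_out(deltas=[{"delta_pos": [0, 0, 0.03], "dr": [0, 0, 0]}, {"delta_pos": [0, 0, 0.025], "dr": [0, 0, 0]}, {"delta_pos": [0, 0, 0.02], "dr": [0, 0, 0]}, {"delta_pos": [0, 0, 0], "dr": [0, 0, 0]}, {"delta_pos": [0, 0, 0], "dr": [0, 0, 0]}])

```text
time: 4.6
tool_pos: [0.5463, -0.3706, 0.0447]
tcp_rot: [2.233, 2.207, 0.001]
wrist_force: [0.0, 0.1, 0.9]
width: 1.0
```

carry_out(deltas=[{"delta_pos": [0, 0, 0], "dr": [0, 0, 0]}, {"delta_pos": [0, 0, 0], "dr": [0, 0, 0]}, {"delta_pos": [0, 0, 0], "dr": [0, 0, 0]}, {"delta_pos": [0, 0, 0], "dr": [0, 0, 0]}, {"delta_pos": [0, 0, 0], "dr": [0, 0, 0]}, {"delta_pos": [0, 0, 0], "dr": [0, 0, 0]}, {"delta_pos": [0, 0, 0], "dr": [0, 0, 0]}, {"delta_pos": [0, 0, 0], "dr": [0, 0, 0]}], grip=0, force=80)

```text
time: 5.6
tool_pos: [0.5455, -0.3701, 0.0435]
tcp_rot: [2.234, 2.208, 0.0]
wrist_force: [-0.6, 0.8, 2.6]
width: 0.174
```

```bash
python3 rel.py 0.547 -0.370 0.046 1.5595; python3 -c "
from h import *
s=snap('scene','s4');crop(s,60,120,260,320,3,'s4c')"
```

```text
t 5.6 pos [ 0.5455 -0.3701  0.0435] phi 1.559 q [-0.63  0.4   1.79 -0.    0.95 -2.19] F [-0.6  0.8  2.6] w 0.174
tool shift [ 0.0001  0.0015 -0.0025] tool turn [ 0.0002  0.0002 -0.0005]
```

View pics/s4c.png

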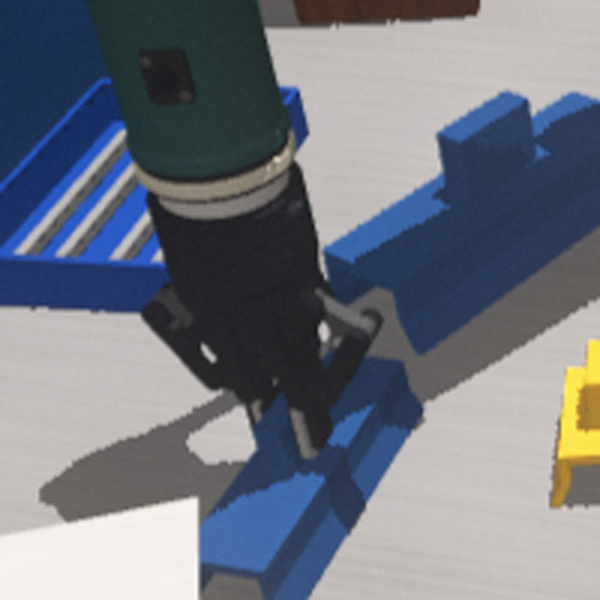

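Opening is about 15 mm on the 16 mm fin, so the grip is good. Before lifting, I check the height of the white lid beside the key's far end.

Run:
```python
from h import *
t=load("top0");s=load("scene0")
def tri(a,b):
    f=lambda P:np.r_[(proj(t,P)-a).ravel(),(proj(s,P)-b).ravel()]
    r=least_squares(f,[.65,-.4,.1]);return r.x.round(3),r.fun.round(1)
print(tri((446,122),(127,288)));print(tri((392,35),(127,375)));print(tri((392,35),(127,387)));print(tri((466,51),(44,351)))
```

```text
(array([ 0.65 , -0.36 ,  0.096]), array([-1.4,  0.6, -1.2, -0.2]))
(array([ 0.807, -0.266,  0.119]), array([ 0.5, -0.2,  0.3,  0.1]))
(array([ 0.815, -0.267,  0.105]), array([-0.4,  0.2, -0.3, -0.1]))
(array([ 0.785, -0.401,  0.103]), array([-0.8,  0.4, -0.6, -0.2]))
```

carry_out(deltas=[{"delta_pos": [0, -0.006, -0.02], "dr": [0, 0, 0]}, {"delta_pos": [0, -0.006, -0.035], "dr": [0, 0, 0]}, {"delta_pos": [0, -0.006, -0.035], "dr": [0, 0, 0]}, {"delta_pos": [0, 0, -0.035], "dr": [0, 0, 0]}, {"delta_pos": [0, 0, -0.035], "dr": [0, 0, 0]}, {"delta_pos": [0, 0, -0.02], "dr": [0, 0, 0]}])

```text
time: 6.4
tool_pos: [0.5275, -0.3701, 0.2259]
tcp_rot: [2.233, 2.206, 0.0]
wrist_force: [1.1, -0.4, -3.5]
width: 0.176
```

```bash
python3 rel.py 0.566 0.0737 0.22 1.728; python3 -c "
from h import *
s=snap('scene','s5')"
```

```text
t 6.4 pos [ 0.5275 -0.3701  0.2259] phi 1.5589 q [-0.65  0.21  1.68 -0.    1.25 -2.21] F [ 1.1 -0.4 -3.5] w 0.176
tool shift [0.4442 0.0332 0.0053] tool turn [ 0.0019  0.0018 -0.1691]
```

View pics/s5.png

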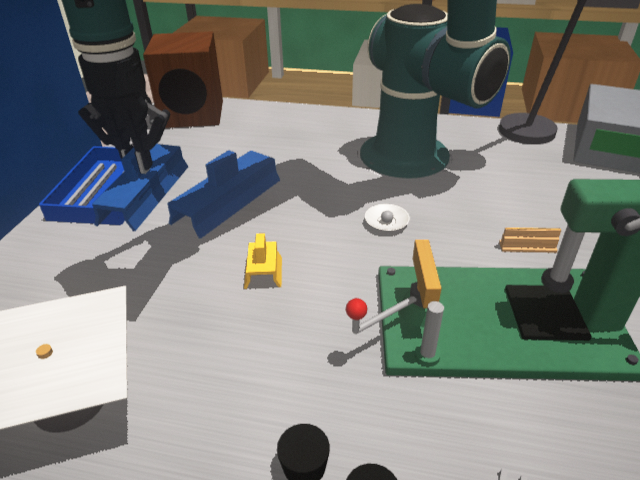

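The key is lifted level, at scene (145,185). I carry it over to above the seat.

carry_out(deltas=[{"delta_pos": [0.03, 0.003, 0], "dr": [0, 0, 0]}, {"delta_pos": [0.05, 0.005, 0], "dr": [0, 0, 0]}, {"delta_pos": [0.05, 0.005, 0], "dr": [0, 0, 0]}, {"delta_pos": [0.05, 0.005, 0], "dr": [0, 0, 0]}, {"delta_pos": [0.05, 0.005, 0], "dr": [0, 0, 0]}, {"delta_pos": [0.05, 0.005, 0], "dr": [0, 0, 0]}, {"delta_pos": [0.05, 0.005, 0], "dr": [0, 0, 0]}, {"delta_pos": [0.05, 0, 0], "dr": [0, 0, 0]}, {"delta_pos": [0.04, 0, 0], "dr": [0, 0, 0]}, {"delta_pos": [0.024, 0, 0], "dr": [0, 0, 0]}])

```text
time: 7.7
tool_pos: [0.5643, 0.0758, 0.2217]
tcp_rot: [-2.231, -2.209, 0.003]
wrist_force: [0.4, 0.3, -4.3]
width: 0.173
```

carry_out(deltas=[{"delta_pos": [0, 0, 0], "dr": [0, 0, -0.06]}, {"delta_pos": [0, 0, 0], "dr": [0, 0, -0.06]}, {"delta_pos": [0, 0, 0], "dr": [0, 0, -0.05]}, {"delta_pos": [0, 0, 0], "dr": [0, 0, 0]}, {"delta_pos": [0, 0, 0], "dr": [0, 0, 0]}])

```text
time: 8.32
tool_pos: [0.5651, 0.0737, 0.2225]
tcp_rot: [-2.039, -2.388, 0.002]
wrist_force: [0.2, -0.7, -2.8]
width: 0.175
```

```bash
python3 rel.py 0.566 0.0737 0.18 1.728; python3 -c "
from h import *
s=snap('scene','s6');t=snap('top','t6')"
```

```text
t 8.325 pos [0.5651 0.0737 0.2225] phi 1.7281 q [ 0.09  0.07  1.84  0.    1.23 -1.64] F [ 0.2 -0.7 -2.8] w 0.175
tool shift [-0.0002  0.001   0.0425] tool turn [-0.0014 -0.0001  0.0001]
```

View pics/s6.png

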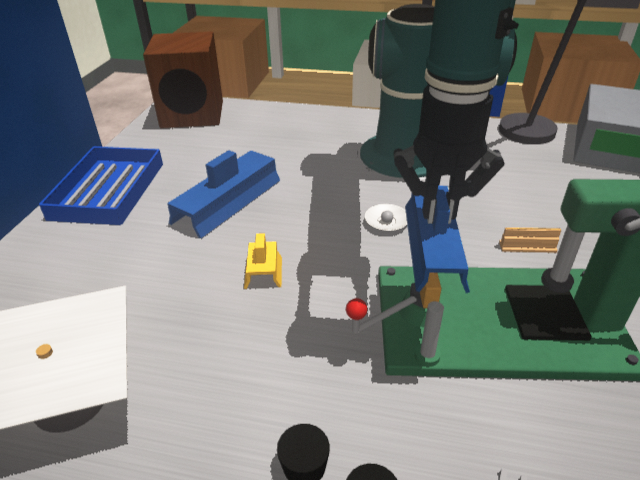

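View pics/t6.png

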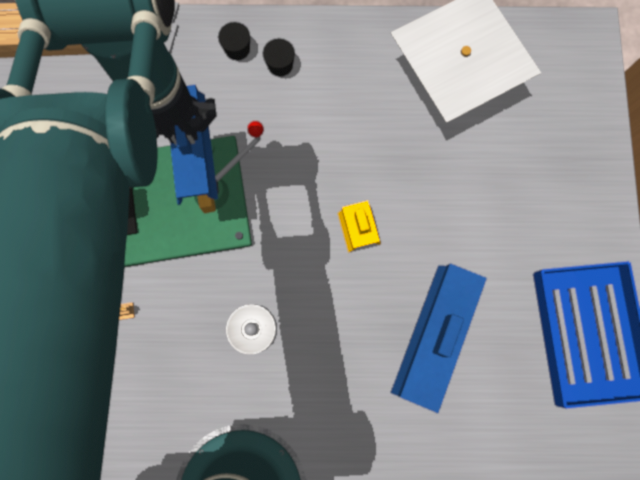

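The key hangs over the wing: scene (437,240), top (195,155). I check the fit with an overlay of the model.

```bash
cat > ov.py <<'E'
from h import *
def key(x,y,z,a):
    T=lambda P:np.array(P)@R.from_euler('z',a).as_matrix().T+[x,y,z]
    L=.09
    return T([[L,.025,.04],[L,-.025,.04],[-L,-.025,.04],[-L,.025,.04]]),T([[L,.0325,0],[L,-.0325,0],[-L,-.0325,0],[-L,.0325,0]])
def press(x,y,a,sc):
    T=lambda P,th=0:np.array(P)@R.from_euler('z',th+a).as_matrix().T+[x,y,0]
    an=np.linspace(0,6.28,20)
    return T([[.055,.011,.125],[.055,-.011,.125],[-.055,-.011,.125],[-.055,.011,.125]],-sc),T(np.c_[.09+.011*np.cos(an),.011*np.sin(an),0*an+.125])
def draw(c,polys,box,f,name):
    x0,y0,x1,y1=box
    im=cv2.resize(c["frame"][y0:y1,x0:x1,::-1],None,fx=f,fy=f,interpolation=cv2.INTER_CUBIC)
    for P,col in polys:
        q=((proj(c,P)+.5-[x0,y0])*f).round().astype(np.int32);cv2.polylines(im,[q],True,col,1)
    cv2.imwrite(f"pics/{name}.png",im)
E
python3 - <<'E'
from ov import *
k=key(.566,.0738,.2225-.0435,.1573);p=press(.5386,.0693,.1566,-.045)
col=[((0,255,255)),((255,255,255))]
pol=[(k[0],(0,255,255)),(k[1],(255,255,255)),(p[0],(0,0,255)),(p[1],(0,0,255))]
draw(load("s6"),pol,(370,160,500,380),2.7,"o_s6");draw(load("t6"),pol,(120,80,280,240),3.7,"o_t6")
E
```

```text
(no output)
```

View pics/o_s6.png

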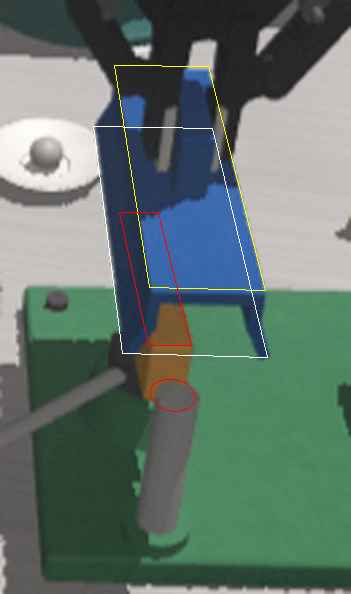

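View pics/o_t6.png

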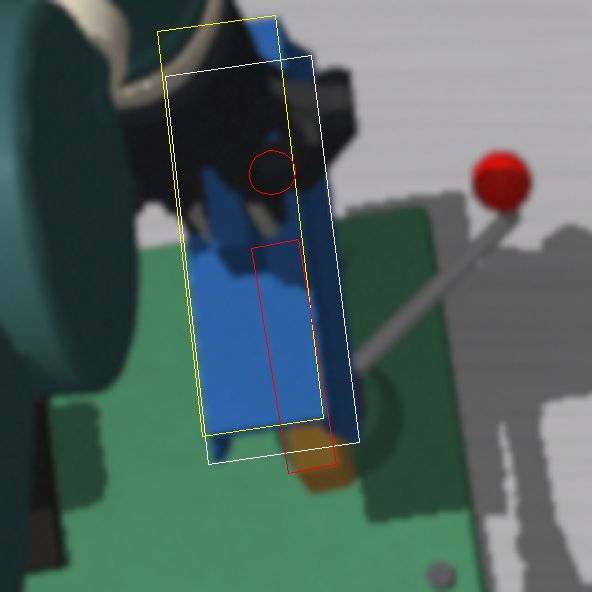

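Both overlays line up within about 1 px, with the same small offset on key and press. I lower the key.

carry_out(deltas=[{"delta_pos": [0, 0.001, 0.02], "dr": [0, 0, 0]}, {"delta_pos": [0, 0, 0.02], "dr": [0, 0, 0]}, {"delta_pos": [0, 0, 0.01], "dr": [0, 0, 0]}, {"delta_pos": [0, 0, 0.01], "dr": [0, 0, 0]}, {"delta_pos": [0, 0, 0.01], "dr": [0, 0, 0]}, {"delta_pos": [0, 0, 0.005], "dr": [0, 0, 0]}, {"delta_pos": [0, 0, 0.005], "dr": [0, 0, 0]}, {"delta_pos": [0, 0, 0], "dr": [0, 0, 0]}, {"delta_pos": [0, 0, 0], "dr": [0, 0, 0]}])

```text
time: 9.55
tool_pos: [0.567, 0.074, 0.1437]
tcp_rot: [2.039, 2.39, 0.001]
wrist_force: [-0.8, -0.6, -2.9]
width: 0.177
```

```bash
python3 rel.py 0.566 0.0737 0.1365 1.728; python3 -c "
from h import *
s=snap('scene','s7');crop(s,340,160,500,380,2.7,'s7c')"
```

```text
t 9.55 pos [0.567  0.074  0.1437] phi 1.729 q [ 0.09  0.14  1.92 -0.    1.08 -1.64] F [-0.8 -0.6 -2.9] w 0.177
tool shift [-0.0001 -0.001   0.0072] tool turn [0.0008 0.0001 0.001 ]
```

View pics/s7c.png

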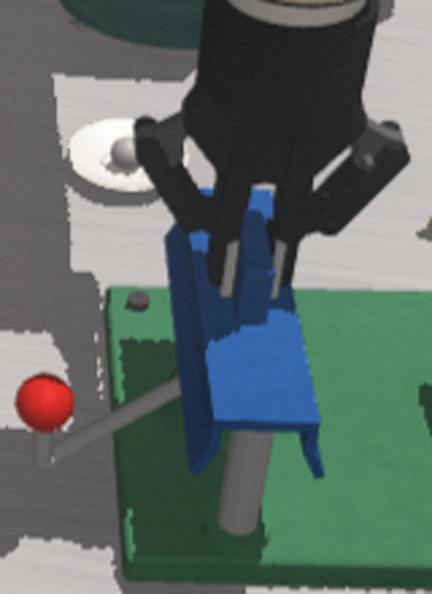

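The post and wing are inside the slot, with the key's near edge at scene (438,316) centred over the post. I lower the last millimetres slowly.

carry_out(deltas=[{"delta_pos": [0, 0, 0.003], "dr": [0, 0, 0]}, {"delta_pos": [0, 0, 0.003], "dr": [0, 0, 0]}, {"delta_pos": [0, 0, 0.001], "dr": [0, 0, 0]}, {"delta_pos": [0, 0, 0], "dr": [0, 0, 0]}, {"delta_pos": [0, 0, 0], "dr": [0, 0, 0]}])

```text
time: 10.22
tool_pos: [0.5666, 0.0739, 0.1366]
tcp_rot: [-2.039, -2.39, 0.0]
wrist_force: [-2.9, -0.4, 0.7]
width: 0.176
```

```bash
python3 rel.py 0.566 0.0737 0.1365 1.728
```

```text
t 10.225 pos [0.5666 0.0739 0.1366] phi 1.729 q [ 0.09  0.15  1.93 -0.    1.07 -1.64] F [-2.9 -0.4  0.7] w 0.176
tool shift [-0.0002 -0.0006  0.0001] tool turn [-0.0001  0.      0.001 ]
```

carry_out(deltas=[{"delta_pos": [0, 0, 0.001], "dr": [0, 0, 0]}, {"delta_pos": [0, 0, 0], "dr": [0, 0, 0]}, {"delta_pos": [0, 0, 0], "dr": [0, 0, 0]}])

```text
time: 10.6
tool_pos: [0.5666, 0.0739, 0.1366]
tcp_rot: [2.039, 2.39, -0.0]
wrist_force: [-5.8, -1.4, 7.0]
width: 0.177
```

```bash
python3 rel.py 0.566 0.0737 0.1365 1.728; python3 -c "
from ov import *
s=snap('scene','s8')
k=key(.566,.0738,.093,.157)
draw(s,[(k[0],(0,255,255)),(k[1],(255,255,255))],(340,160,500,380),2.7,'s8c')"
```

```text
t 10.6 pos [0.5666 0.0739 0.1366] phi 1.729 q [ 0.09  0.15  1.93 -0.    1.07 -1.64] F [-5.8 -1.4  7. ] w 0.177
tool shift [-0.0001 -0.0006  0.0001] tool turn [-0.      0.0001  0.001 ]
```

View pics/s8c.png

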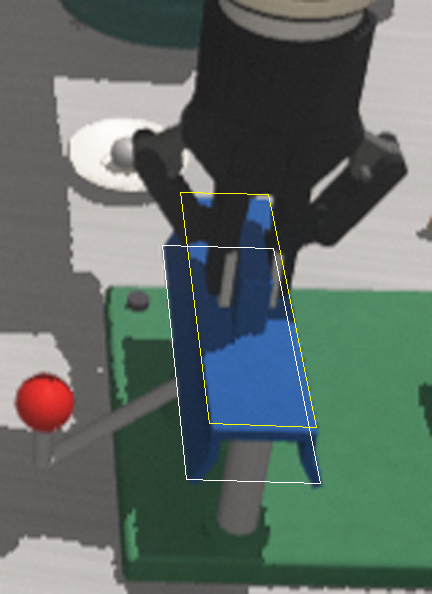

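The key sits at the seat height with 7 N of support, and the overlay agrees to about 1 px. I release and rise.

carry_out(deltas=[{"delta_pos": [0, 0, 0], "dr": [0, 0, 0]}, {"delta_pos": [0, 0, 0], "dr": [0, 0, 0]}, {"delta_pos": [0, 0, 0], "dr": [0, 0, 0]}, {"delta_pos": [0, 0, 0], "dr": [0, 0, 0]}, {"delta_pos": [0, 0, 0], "dr": [0, 0, 0]}, {"delta_pos": [0, 0, 0], "dr": [0, 0, 0]}], grip=1)

```text
time: 11.4
tool_pos: [0.5666, 0.074, 0.1352]
tcp_rot: [-2.039, -2.39, 0.0]
wrist_force: [-0.5, -0.2, 0.0]
width: 1.0
```

carry_out(deltas=[{"delta_pos": [0, 0, -0.01], "dr": [0, 0, 0]}, {"delta_pos": [0, 0, -0.02], "dr": [0, 0, 0]}, {"delta_pos": [0, 0, -0.04], "dr": [0, 0, 0]}, {"delta_pos": [0, 0, -0.04], "dr": [0, 0, 0]}, {"delta_pos": [0, 0, 0], "dr": [0, 0, 0]}])

```text
time: 12.02
tool_pos: [0.57, 0.0743, 0.2521]
tcp_rot: [2.034, 2.384, 0.012]
wrist_force: [0.6, -0.0, 0.6]
width: 0.997
```

```bash
python3 rel.py 0.566 0.0737 0.1365 1.728; python3 -c "
from ov import *
s=snap('scene','s9');t=snap('top','t9')
k=key(.566,.0738,.093,.157);L=[(k[0],(0,255,255)),(k[1],(255,255,255))]
draw(s,L,(340,160,500,380),2.7,'s9c')
draw(t,L,(120,80,300,260),3.3,'t9c')"
```

```text
t 12.025 pos [0.57   0.0743 0.2521] phi 1.729 q [ 0.09  0.06  1.81 -0.    1.27 -1.64] F [ 0.6 -0.   0.6] w 0.997
tool shift [ 0.0002 -0.0053  0.1156] tool turn [0.011  0.0008 0.001 ]
```

View pics/s9c.png

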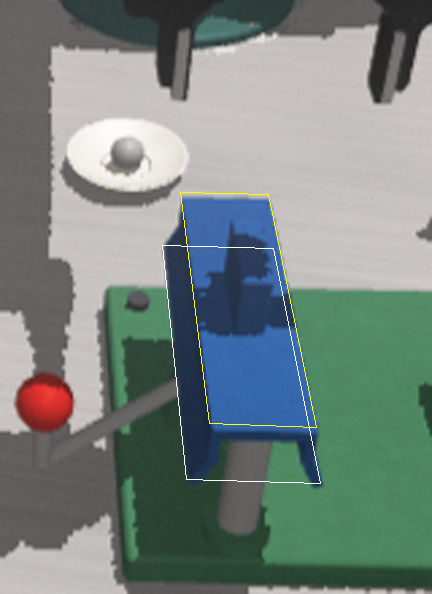

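View pics/t9c.png

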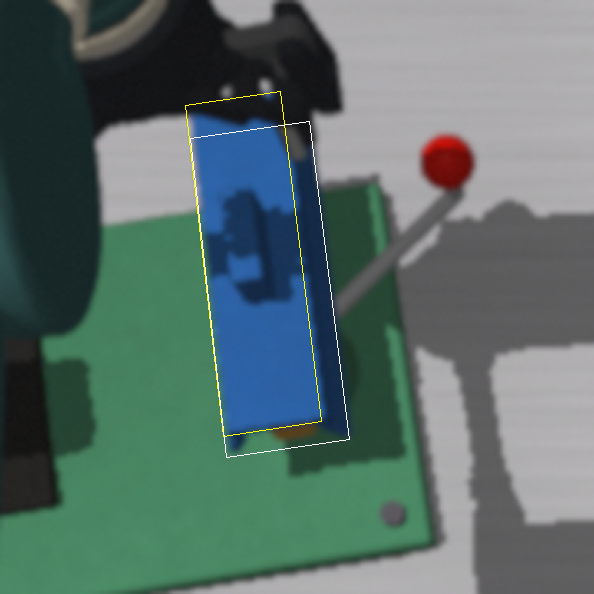

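The key stays seated after release, both overlays within about 1 px, ball still at scene (357,309). Next I put the jaws, half open and tangential, around the red ball. I turn first.

carry_out(deltas=[{"delta_pos": [0, 0, 0], "dr": [0, 0, 0.15]}, {"delta_pos": [0, 0, 0], "dr": [0, 0, 0.18]}, {"delta_pos": [0, 0, 0], "dr": [0, 0, 0.18]}, {"delta_pos": [0, 0, 0], "dr": [0, 0, 0.18]}, {"delta_pos": [0, 0, 0], "dr": [0, 0, 0.15]}, {"delta_pos": [0, 0, 0], "dr": [0, 0, 0.076]}, {"delta_pos": [0, 0, 0], "dr": [0, 0, 0]}], grip=0.65)

```text
time: 13.0
tool_pos: [0.5657, 0.0739, 0.2439]
tcp_rot: [-2.884, -1.243, 0.004]
wrist_force: [1.2, 0.2, -0.6]
width: 0.651
```

```bash
python3 rel.py 0.633 -0.020 0.2 0.813
```

```text
t 13.0 pos [0.5657 0.0739 0.2439] phi 0.8139 q [ 0.09  0.06  1.81  0.    1.27 -0.73] F [ 1.2  0.2 -0.6] w 0.651
tool shift [-0.022   0.1134  0.0438] tool turn [-0.0017  0.0019  0.0009]
```

carry_out(deltas=[{"delta_pos": [-0.006, 0.03, 0.01], "dr": [0, 0, 0]}, {"delta_pos": [-0.006, 0.03, 0.01], "dr": [0, 0, 0]}, {"delta_pos": [-0.005, 0.03, 0.012], "dr": [0, 0, 0]}, {"delta_pos": [-0.005, 0.023, 0.012], "dr": [0, 0, 0]}, {"delta_pos": [0, 0, 0], "dr": [0, 0, 0]}, {"delta_pos": [0, 0, 0], "dr": [0, 0, 0]}])

```text
time: 13.75
tool_pos: [0.6332, -0.0193, 0.201]
tcp_rot: [-2.885, -1.242, 0.001]
wrist_force: [0.2, 0.9, 0.4]
width: 0.652
```

```bash
python3 rel.py 0.633 -0.020 0.088 0.813;  python3 -c "
from h import *
s=snap('scene','s10');t=snap('top','t10');crop(s,260,140,500,380,2.5,'s10c')"
```

```text
t 13.75 pos [ 0.6332 -0.0193  0.201 ] phi 0.8132 q [-0.07  0.21  1.73  0.    1.21 -0.88] F [0.2 0.9 0.4] w 0.652
tool shift [-0.0006  0.0005  0.113 ] tool turn [-0.0011  0.0002  0.0002]
```

View pics/s10c.png

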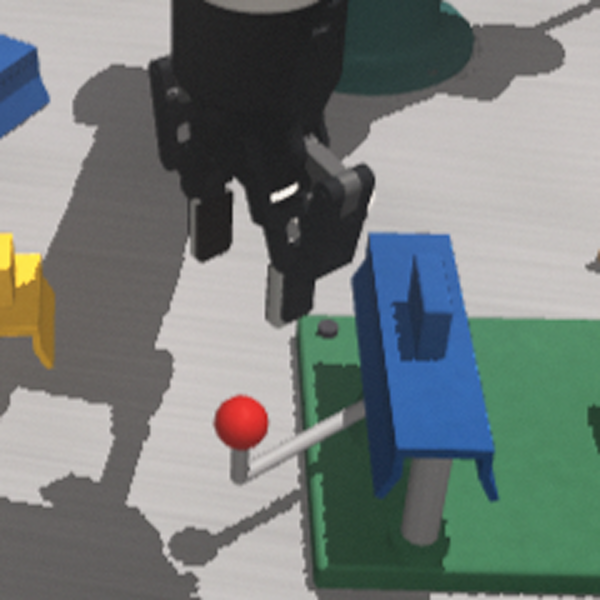

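View pics/t10.png

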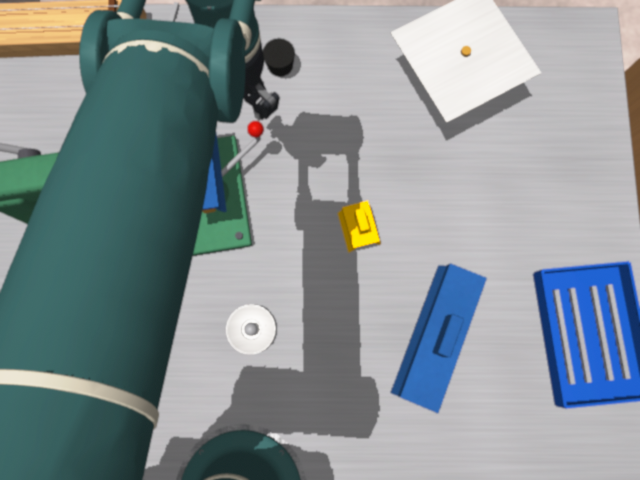

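The jaws are above the ball (scene 357,309), with the trailing finger on the key side and clear of the key. I lower to ball height.

carry_out(deltas=[{"delta_pos": [0, 0, 0.03], "dr": [0, 0, 0]}, {"delta_pos": [0, 0, 0.03], "dr": [0, 0, 0]}, {"delta_pos": [0, 0, 0.02], "dr": [0, 0, 0]}, {"delta_pos": [0, 0, 0.015], "dr": [0, 0, 0]}, {"delta_pos": [0, 0, 0.015], "dr": [0, 0, 0]}, {"delta_pos": [0, 0, 0], "dr": [0, 0, 0]}, {"delta_pos": [0, 0, 0], "dr": [0, 0, 0]}])

```text
time: 14.72
tool_pos: [0.6342, -0.0198, 0.0919]
tcp_rot: [2.885, 1.242, 0.002]
wrist_force: [-0.2, -0.4, 0.5]
width: 0.652
```

```bash
python3 rel.py 0.633 -0.020 0.088 0.813;  python3 -c "
from h import *
s=snap('scene','s11');crop(s,260,180,460,380,3,'s11c')"
```

```text
t 14.725 pos [ 0.6342 -0.0198  0.0919] phi 0.813 q [-0.07  0.31  1.82  0.    1.01 -0.88] F [-0.2 -0.4  0.5] w 0.652
tool shift [-0.001  -0.0007  0.0039] tool turn [ 0.0008 -0.0007 -0.    ]
```

View pics/s11c.png

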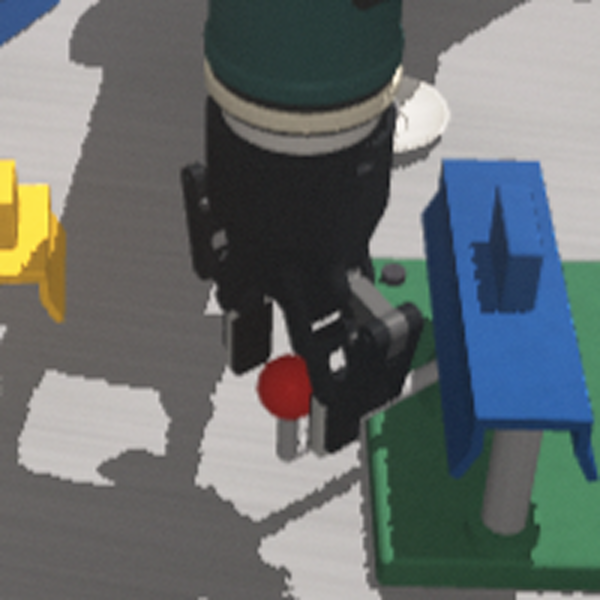

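The ball is between the pads at crop (287,388), with clearance on both sides. I go 10 mm lower and start along the arc (tool y is radial outward, -x is clockwise).

carry_out(deltas=[{"delta_pos": [0, 0, 0.01], "dr": [0, 0, 0]}, {"delta_pos": [-0.0065, -0.0002, 0], "dr": [0, 0, 0.05]}, {"delta_pos": [-0.0065, -0.0002, 0], "dr": [0, 0, 0.05]}, {"delta_pos": [-0.0065, -0.0002, 0], "dr": [0, 0, 0.05]}, {"delta_pos": [-0.0065, -0.0002, 0], "dr": [0, 0, 0.05]}, {"delta_pos": [-0.0065, -0.0002, 0], "dr": [0, 0, 0.05]}, {"delta_pos": [-0.0065, -0.0002, 0], "dr": [0, 0, 0.05]}, {"delta_pos": [-0.0065, -0.0002, 0], "dr": [0, 0, 0.05]}, {"delta_pos": [-0.0065, -0.0002, 0], "dr": [0, 0, 0.05]}])

```text
time: 15.9
tool_pos: [0.5916, -0.0493, 0.0812]
tcp_rot: [3.075, 0.641, 0.002]
wrist_force: [2.1, 1.6, -1.4]
width: 0.65
```

```bash
cat > arc.py <<'E'
import sys
from ov import *
from workcell import bot
tag=sys.argv[1]
s=bot.read_state();M=R.from_rotvec(s["tcp_rot"]).as_matrix();d=s["tool_pos"][:2]-[.5386,.0693]
ph=np.arctan2(M[1,0],M[0,0]);al=np.arctan2(d[1],d[0])
print("t",s["time"],"z",s["tool_pos"][2].round(4),"r",np.linalg.norm(d).round(4),"alpha_press",(al-.1566).round(3),"phi-90",(ph-np.pi/2-.1566).round(3),"Ftool",(M.T@s["wrist_force"]).round(1),"w",round(s["width"],3))
c=snap('scene',tag);k=key(.566,.0738,.093,.157)
draw(c,[(k[0],(0,255,255)),(k[1],(255,255,255))],(260,160,480,380),2.7,tag+'c')
E
python3 arc.py s12
```

```text
t 15.9 z 0.0812 r 0.1299 alpha_press -1.307 phi-90 -1.316 Ftool [ 2.6 -0.7  1.4] w 0.65
```

View pics/s12c.png

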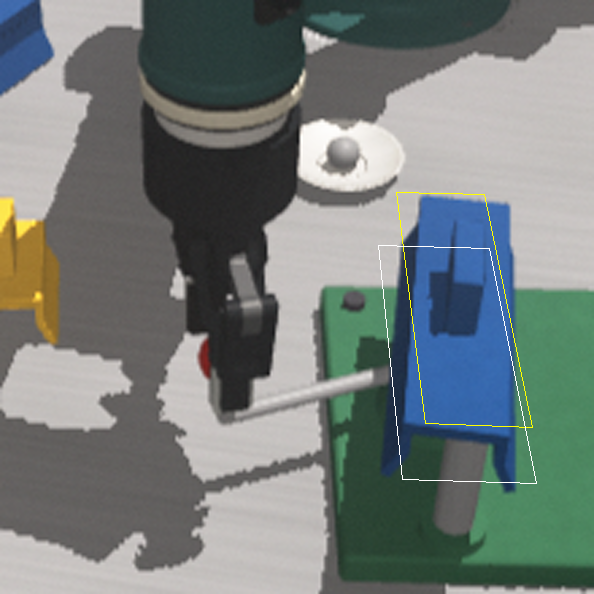

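The trailing finger pushes the ball with 2.6 N. The key has turned a little clockwise within its play but still covers wing and post. I carry on.

carry_out(deltas=[{"delta_pos": [-0.0065, -0.0002, 0], "dr": [0, 0, 0.05]}, {"delta_pos": [-0.0065, -0.0002, 0], "dr": [0, 0, 0.05]}, {"delta_pos": [-0.0065, -0.0002, 0], "dr": [0, 0, 0.05]}, {"delta_pos": [-0.0065, -0.0002, 0], "dr": [0, 0, 0.05]}, {"delta_pos": [-0.0065, -0.0002, 0], "dr": [0, 0, 0.05]}, {"delta_pos": [-0.0065, -0.0002, 0], "dr": [0, 0, 0.05]}])

```text
time: 16.7
tool_pos: [0.5547, -0.0596, 0.0815]
tcp_rot: [3.136, 0.176, 0.004]
wrist_force: [2.9, -1.0, -2.4]
width: 0.649
```

```bash
python3 arc.py s13
```

```text
t 16.7 z 0.0815 r 0.1299 alpha_press -1.603 phi-90 -1.615 Ftool [2.7 1.4 2.4] w 0.649
```

View pics/s13c.png

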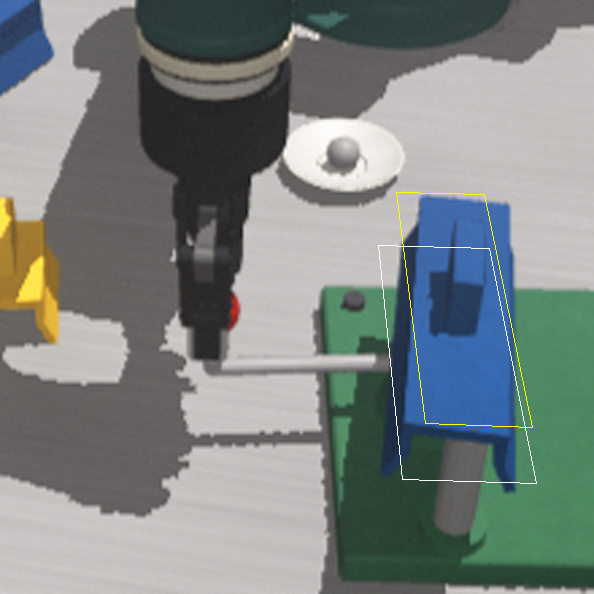

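The key has not turned further since the last picture, so it now holds. I go on.

carry_out(deltas=[{"delta_pos": [-0.0065, -0.0002, 0], "dr": [0, 0, 0.05]}, {"delta_pos": [-0.0065, -0.0002, 0], "dr": [0, 0, 0.05]}, {"delta_pos": [-0.0065, -0.0002, 0], "dr": [0, 0, 0.05]}, {"delta_pos": [-0.0065, -0.0002, 0], "dr": [0, 0, 0.05]}, {"delta_pos": [-0.0065, -0.0002, 0], "dr": [0, 0, 0.05]}, {"delta_pos": [-0.0065, -0.0002, 0], "dr": [0, 0, 0.05]}, {"delta_pos": [-0.0065, -0.0002, 0], "dr": [0, 0, 0.05]}, {"delta_pos": [-0.0065, -0.0002, 0], "dr": [0, 0, 0.05]}])

```text
time: 17.75
tool_pos: [0.5033, -0.0551, 0.0818]
tcp_rot: [3.108, -0.449, 0.005]
wrist_force: [2.9, -3.1, -1.4]
width: 0.649
```

```bash
python3 arc.py s14
```

```text
t 17.75 z 0.0818 r 0.1293 alpha_press -2.004 phi-90 -2.015 Ftool [3.6 2.2 1.4] w 0.649
```

View pics/s14c.png

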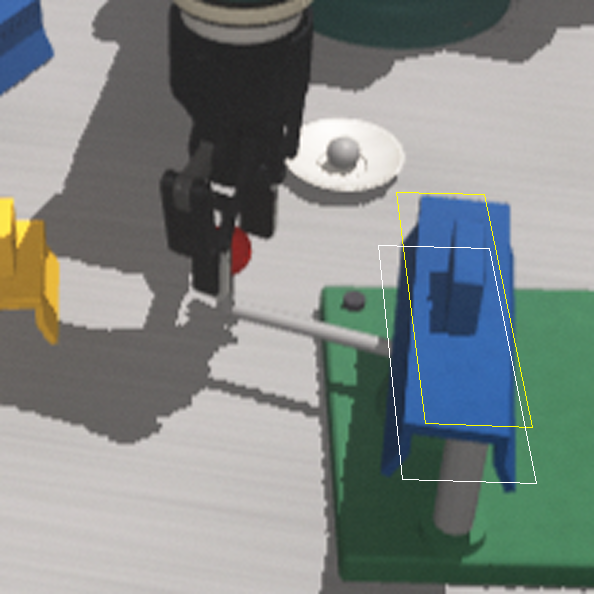

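carry_out(deltas=[{"delta_pos": [-0.0065, -0.0002, 0], "dr": [0, 0, 0.05]}, {"delta_pos": [-0.0065, -0.0002, 0], "dr": [0, 0, 0.05]}, {"delta_pos": [-0.0065, -0.0002, 0], "dr": [0, 0, 0.05]}, {"delta_pos": [-0.0065, -0.0002, 0], "dr": [0, 0, 0.05]}, {"delta_pos": [-0.0065, -0.0002, 0], "dr": [0, 0, 0.05]}, {"delta_pos": [-0.0065, -0.0002, 0], "dr": [0, 0, 0.05]}])

```text
time: 18.55
tool_pos: [0.4677, -0.0384, 0.0818]
tcp_rot: [3.007, -0.908, 0.003]
wrist_force: [-0.1, -4.1, -0.0]
width: 0.652
```

```bash
python3 arc.py s15
```

```text
t 18.55 z 0.0818 r 0.1289 alpha_press -2.31 phi-90 -2.314 Ftool [2.2 3.5 0. ] w 0.652
```

View pics/s15c.png

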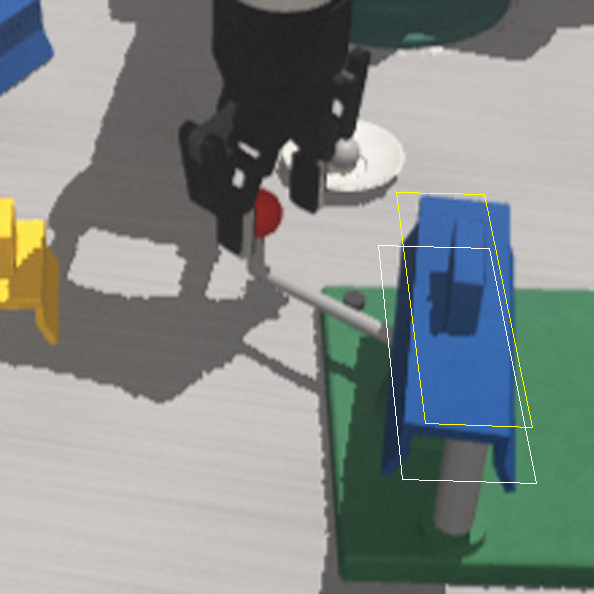

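Ball at scene (358,238), contact firm, the dish below is clear. Near the stop now, I use smaller steps and watch the force.

carry_out(deltas=[{"delta_pos": [-0.004, -0.0001, 0], "dr": [0, 0, 0.03]}, {"delta_pos": [-0.004, -0.0001, 0], "dr": [0, 0, 0.03]}, {"delta_pos": [-0.004, -0.0001, 0], "dr": [0, 0, 0.03]}, {"delta_pos": [-0.004, -0.0001, 0], "dr": [0, 0, 0.03]}])

```text
time: 19.1
tool_pos: [0.4542, -0.0277, 0.0814]
tcp_rot: [-2.946, 1.09, -0.0]
wrist_force: [0.5, -3.8, 1.1]
width: 0.649
```

```bash
python3 arc.py s16
```

```text
t 19.1 z 0.0814 r 0.1286 alpha_press -2.443 phi-90 -2.436 Ftool [ 2.8  2.5 -1.1] w 0.649
```

carry_out(deltas=[{"delta_pos": [-0.003, -0.0001, 0], "dr": [0, 0, 0.02]}, {"delta_pos": [-0.003, -0.0001, 0], "dr": [0, 0, 0.02]}, {"delta_pos": [-0.003, -0.0001, 0], "dr": [0, 0, 0.02]}])

```text
time: 19.52
tool_pos: [0.4475, -0.0216, 0.0812]
tcp_rot: [2.912, -1.177, -0.0]
wrist_force: [-0.0, -3.5, 0.7]
width: 0.65
```

```bash
python3 arc.py s17
```

```text
t 19.525 z 0.0812 r 0.1287 alpha_press -2.514 phi-90 -2.496 Ftool [ 2.4  2.5 -0.7] w 0.65
```

View pics/s17c.png

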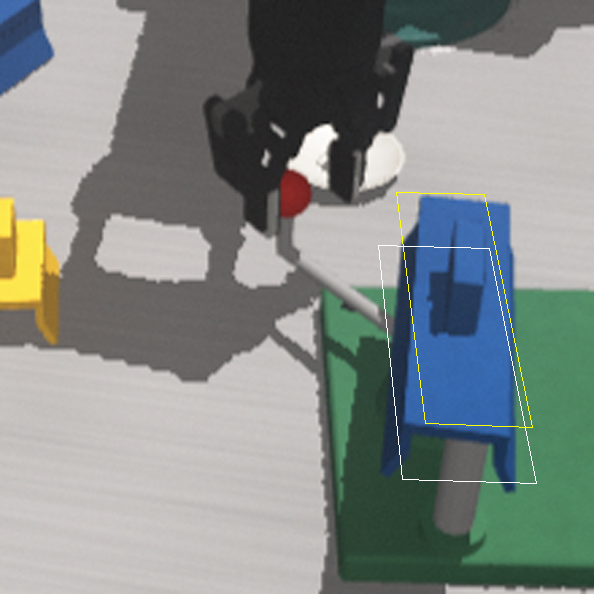

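carry_out(deltas=[{"delta_pos": [-0.003, -0.0001, 0], "dr": [0, 0, 0.02]}, {"delta_pos": [-0.003, -0.0001, 0], "dr": [0, 0, 0.02]}, {"delta_pos": [0, 0, 0], "dr": [0, 0, 0]}])

```text
time: 19.95
tool_pos: [0.4432, -0.0169, 0.0811]
tcp_rot: [-2.889, 1.234, 0.001]
wrist_force: [0.1, -2.6, 0.7]
width: 0.651
```

```bash
python3 arc.py s18; python3 -c "
from h import *
s=load('s18');
f=s['frame'].astype(int);m=((f[:,:,0]>90)&(f[:,:,1]<50)&(f[:,:,2]<60)).astype(np.uint8)
n,l,st,ce=cv2.connectedComponentsWithStats(m);print([(st[i],ce[i].round(1)) for i in range(1,n) if st[i][4]>40])"
```

```text
t 19.95 z 0.0811 r 0.1286 alpha_press -2.563 phi-90 -2.535 Ftool [ 2.   1.8 -0.7] w 0.651
[(array([366, 222,  12,  17, 152], dtype=int32), array([371.2, 230. ]))]
```

View pics/s18c.png

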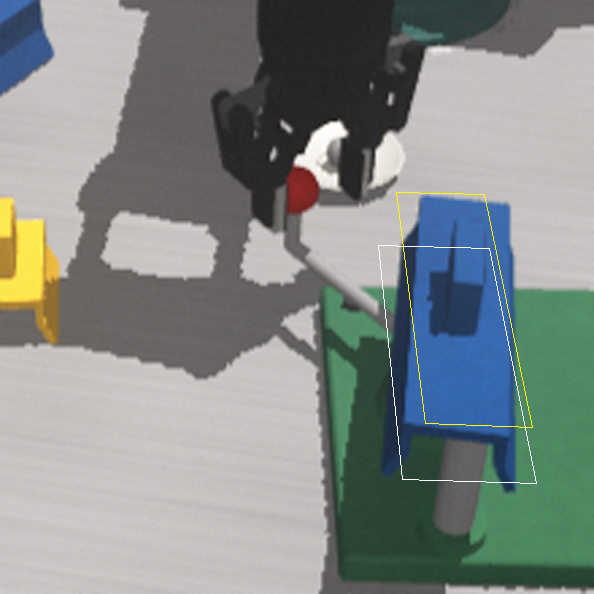

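carry_out(deltas=[{"delta_pos": [-0.003, -0.0001, 0], "dr": [0, 0, 0.02]}, {"delta_pos": [-0.003, -0.0001, 0], "dr": [0, 0, 0.02]}, {"delta_pos": [0, 0, 0], "dr": [0, 0, 0]}])

```text
time: 20.38
tool_pos: [0.4395, -0.0127, 0.0812]
tcp_rot: [2.864, -1.291, -0.0]
wrist_force: [1.6, -3.9, -0.7]
width: 0.654
```

```bash
python3 arc.py s19; python3 -c "
from h import *
s=load('s19');b=back(s,(369.5,230),.105);d=b[:2]-[.5386,.0693];print(b,np.hypot(*d),np.arctan2(d[1],d[0])-.1566)"
```

```text
t 20.375 z 0.0812 r 0.1287 alpha_press -2.607 phi-90 -2.574 Ftool [4.  1.4 0.7] w 0.654
[ 0.45395992 -0.02483186  0.105     ] 0.12658889811923188 -2.4597499531509133
```

carry_out(deltas=[{"delta_pos": [-0.003, -0.0001, 0], "dr": [0, 0, 0.02]}, {"delta_pos": [-0.002, -0.0001, 0], "dr": [0, 0, 0.02]}, {"delta_pos": [0, 0, 0], "dr": [0, 0, 0]}])

```text
time: 20.8
tool_pos: [0.4375, -0.0096, 0.0813]
tcp_rot: [2.837, -1.348, 0.004]
wrist_force: [3.1, -6.9, -4.2]
width: 0.652
```

```bash
python3 arc.py s20
```

```text
t 20.8 z 0.0813 r 0.1283 alpha_press -2.635 phi-90 -2.614 Ftool [7.3 2.  4.2] w 0.652
```

View pics/s20c.png

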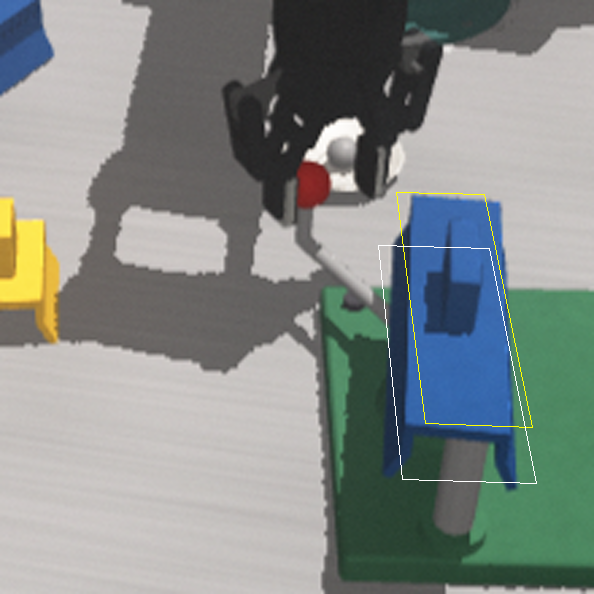

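```bash
python3 -c "
from h import *
s=load('s20');
for uv in [(375.5,228.5),(374.5,228.5),(376.5,229.5)]:
    b=back(s,uv,.105);d=b[:2]-[.5386,.0693];print(b,np.hypot(*d),np.arctan2(d[1],d[0])-.1566)
# ball reference bias at start
b=back(load('scene0'),(356.3,308.6),.105);d=b[:2]-[.5386,.0693];print(np.hypot(*d),np.arctan2(d[1],d[0])-.1566)
def kyaw(name,cs):
    s=load(name);P=[back(s,((a+.5)/2.7-.5+260,(b+.5)/2.7-.5+160),.133)[:2] for a,b in cs]
    for i,j in((0,3),(1,2)):
        d=P[j]-P[i];print(name,'len',np.hypot(*d),'yaw rel',np.arctan2(d[1],d[0])-.1566)
    print('mid',np.mean(P,0))
kyaw('s19',[(419,197),(510,207),(514,428),(405,422)])
kyaw('s20',[(412,197),(502,205),(513,428),(407,422)])
"
```

```text
[ 0.44804196 -0.01569208  0.105     ] 0.1241950556543534 -2.54448970395621
[ 0.44835615 -0.01730709  0.105     ] 0.12507894128224464 -2.5333555819340963
[ 0.45042398 -0.01373648  0.105     ] 0.12112005594327553 -2.5428039270320006
0.1294798473341682 -0.9014376953509985
s19 len 0.17640337476745627 yaw rel -0.1250412595095228
s19 len 0.17071321235507497 yaw rel -0.12622148200487315
mid [0.57020327 0.07645593]
s20 len 0.17567664636091812 yaw rel -0.09736064960070359
s20 len 0.17196747917134753 yaw rel -0.10318191386795197
mid [0.57012138 0.0744816 ]
```

View pics/s19c.png

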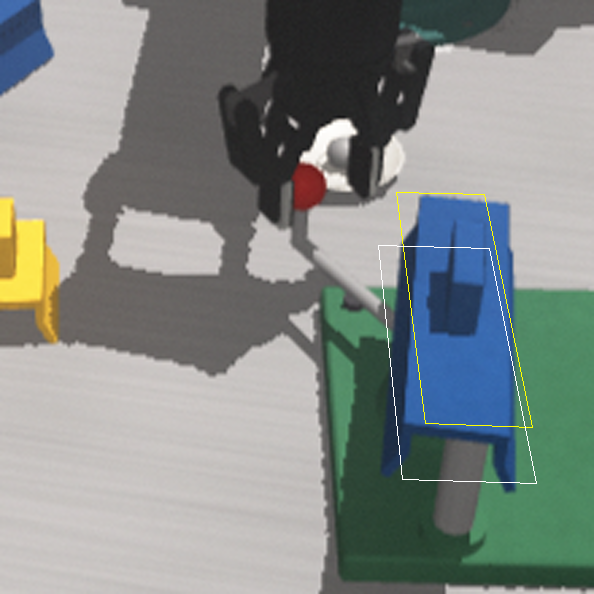

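Ball angle of about -2.54 means a total turn of about 1.67, that is, nut 1.4 plus screw play of about 0.27. The key settled at yaw -0.10. That fits the stop, so I confirm with a small extra push.

carry_out(deltas=[{"delta_pos": [-0.002, 0, 0], "dr": [0, 0, 0]}, {"delta_pos": [0, 0, 0], "dr": [0, 0, 0]}, {"delta_pos": [0, 0, 0], "dr": [0, 0, 0]}])

```text
time: 21.22
tool_pos: [0.4362, -0.0086, 0.0813]
tcp_rot: [2.837, -1.347, 0.005]
wrist_force: [4.4, -8.4, -4.8]
width: 0.648
```

```bash
python3 arc.py s21
```

```text
t 21.225 z 0.0813 r 0.1286 alpha_press -2.648 phi-90 -2.614 Ftool [9.3 1.9 4.8] w 0.648
```

View pics/s21c.png

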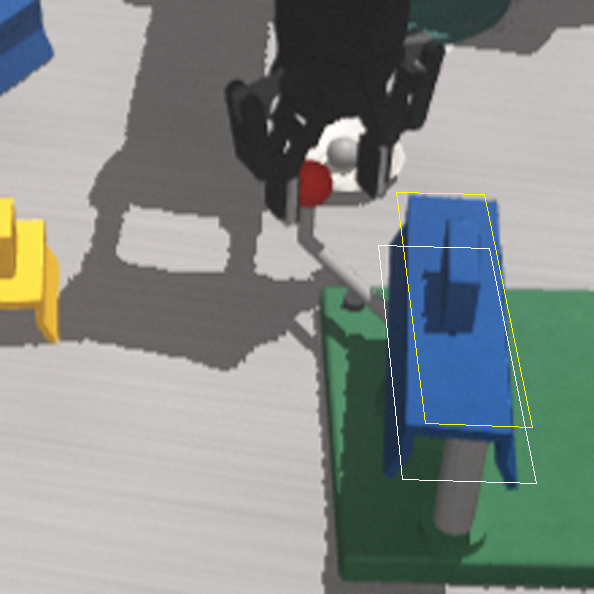

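carry_out(deltas=[{"delta_pos": [-0.003, 0, 0], "dr": [0, 0, 0]}, {"delta_pos": [0, 0, 0], "dr": [0, 0, 0]}, {"delta_pos": [0, 0, 0], "dr": [0, 0, 0]}, {"delta_pos": [0, 0, 0], "dr": [0, 0, 0]}])

```text
time: 21.78
tool_pos: [0.4356, -0.0079, 0.0814]
tcp_rot: [2.836, -1.346, 0.01]
wrist_force: [8.2, -15.8, -9.0]
width: 0.647
```

```bash
python3 arc.py s22
```

```text
t 21.775 z 0.0814 r 0.1287 alpha_press -2.655 phi-90 -2.613 Ftool [17.3  3.7  9.1] w 0.647
```

View pics/s22c.png

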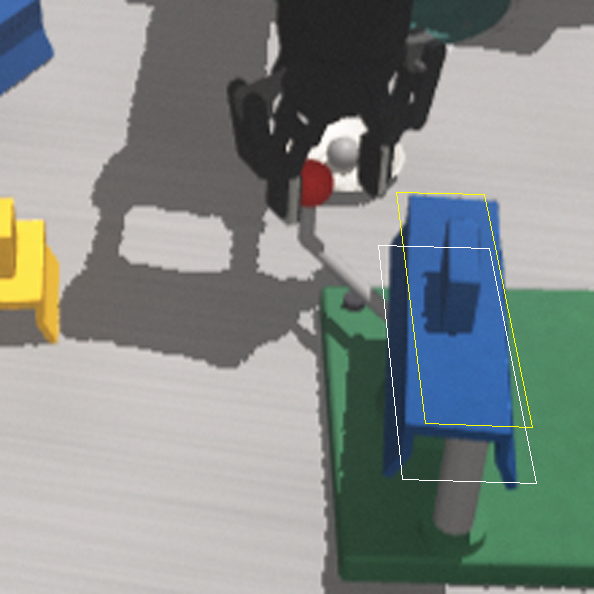

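Hard stop: 17 N with under 1 mm of motion, and the key is holding. I back off so the jaws centre on the ball, then rise.

carry_out(deltas=[{"delta_pos": [0.005, 0, 0], "dr": [0, 0, 0]}, {"delta_pos": [0.006, 0, 0], "dr": [0, 0, 0]}, {"delta_pos": [0.003, 0, 0], "dr": [0, 0, 0]}, {"delta_pos": [0, 0, 0], "dr": [0, 0, 0]}, {"delta_pos": [0, 0, 0], "dr": [0, 0, 0]}])

```text
time: 22.45
tool_pos: [0.442, -0.0156, 0.0812]
tcp_rot: [-2.838, 1.348, 0.001]
wrist_force: [0.3, 0.5, 0.1]
width: 0.651
```

```bash
python3 arc.py s23
```

```text
t 22.45 z 0.0812 r 0.1286 alpha_press -2.577 phi-90 -2.614 Ftool [-0.2 -0.5 -0.1] w 0.651
```

View pics/s23c.png

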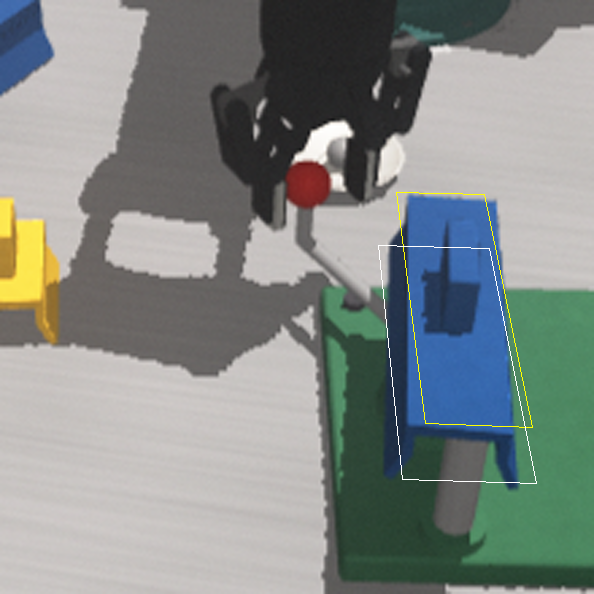

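Contact is released (force about 0), and the ball is free between the fingers. I rise clear.

carry_out(deltas=[{"delta_pos": [0, 0, -0.02], "dr": [0, 0, 0]}, {"delta_pos": [0, 0, -0.04], "dr": [0, 0, 0]}, {"delta_pos": [0, 0, -0.05], "dr": [0, 0, 0]}, {"delta_pos": [0, 0, -0.05], "dr": [0, 0, 0]}, {"delta_pos": [0, 0, -0.04], "dr": [0, 0, 0]}, {"delta_pos": [0, 0, 0], "dr": [0, 0, 0]}])

```text
time: 23.25
tool_pos: [0.4445, -0.0159, 0.2857]
tcp_rot: [-2.835, 1.346, -0.012]
wrist_force: [-0.2, -0.8, -0.8]
width: 0.656
```

carry_out(deltas=[{"delta_pos": [0.02, 0.04, 0], "dr": [0, 0, 0]}, {"delta_pos": [0.04, 0.04, 0], "dr": [0, 0, 0]}, {"delta_pos": [0.05, 0.02, 0], "dr": [0, 0, 0]}, {"delta_pos": [0.05, 0, 0], "dr": [0, 0, 0]}, {"delta_pos": [0.05, 0, 0], "dr": [0, 0, 0]}, {"delta_pos": [0.03, 0, 0], "dr": [0, 0, 0]}, {"delta_pos": [0, 0, 0], "dr": [0, 0, 0]}])

```text
time: 24.12
tool_pos: [0.5163, -0.266, 0.2788]
tcp_rot: [-2.836, 1.35, 0.006]
wrist_force: [-1.2, 0.5, -0.4]
width: 0.648
```

```bash
python3 arc.py s24; python3 -c "
from h import *
t=snap('top','t24');crop(t,120,90,300,270,3.3,'t24c')"
```

```text
t 24.125 z 0.2788 r 0.336 alpha_press -1.794 phi-90 -2.616 Ftool [-1.2  0.6  0.4] w 0.648
```

View pics/s24.png

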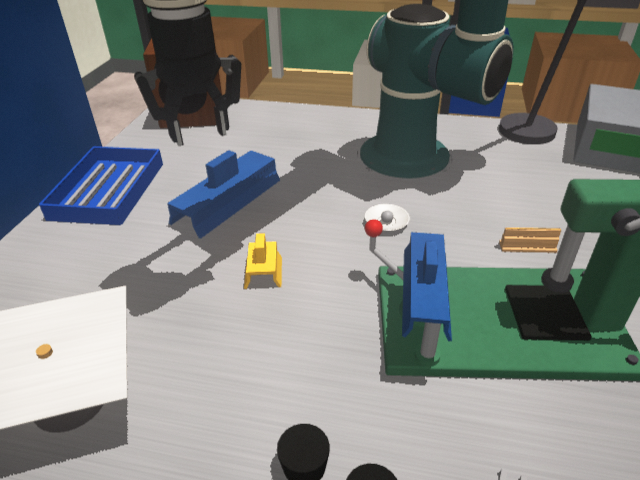

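View pics/t24c.png

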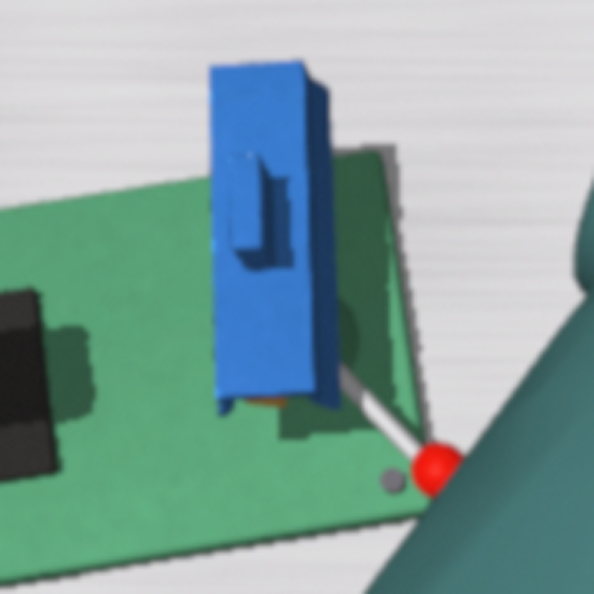

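The key covers the wing and post, its near edge at scene (428,318), and the ball is at (374,228), top (252,232). The robot touches nothing. One last numeric check of ball angle and key height/tilt.

```bash
python3 -c "
from h import *
s=load('s24');crop(s,380,210,480,350,4,'s24z')"
```

```text
(no output)
```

View pics/s24z.png

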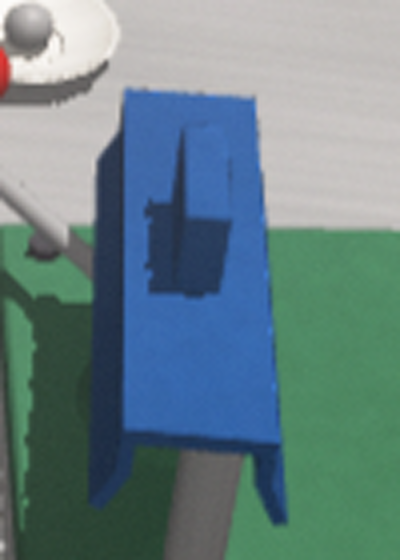

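Run:
```python
from h import *
t=load("t24");s=load("s24")
g=lambda l,f,o:[np.array([(a+.5)/f-.5+o[0],(b+.5)/f-.5+o[1]]) for a,b in l]
T=g([(210,67),(303,62),(315,388),(218,397),(438,469)],3.3,(120,90))
S=g([(280,445),(124,432),(124,90),(255,98)],4,(380,210))+[np.array([373.7,228.0])]
for n,a,b in zip(["+x+y","+x-y","-x-y","-x+y","ball"],T,S):
    r=least_squares(lambda P:np.r_[(proj(t,P)-a).ravel(),(proj(s,P)-b).ravel()],[.5,.0,.1])
    P=r.x;d=P[:2]-[.5386,.0693];print(n,P.round(4),np.abs(r.fun).max().round(1),"r",np.hypot(*d).round(4),"ang",(np.arctan2(d[1],d[0])-.1566).round(3))
```

```text
+x+y [0.6551 0.1031 0.1289] 1.5 r 0.1213 ang 0.126
+x-y [0.6585 0.0542 0.1283] 1.3 r 0.1209 ang -0.282
-x-y [0.4812 0.0402 0.1307] 1.1 r 0.0644 ang -2.829
-x+y [0.4763 0.0896 0.1303] 1.4 r 0.0655 ang 2.669
ball [ 0.4455 -0.0204  0.1034] 0.9 r 0.1292 ang -2.531
```

```bash
python3 -c "
from workcell import bot
print(bot.finish_job())"
```

```text
the job is handed in; nothing more can be done
None
```

The job is done and handed in at about 24 s. The 180 mm blue key sits on the wing and post, and the locknut is tight against its stop.

**Key:** I used the smaller of the two blue keys; it measured 179 mm. I set it over the wing and post until it rested with about 7 N of support, then let go and left it in place.

**Locknut:** I pushed the ball clockwise until it met a hard stop, 17 N with under 1 mm of movement. Then I backed off and moved the arm clear.

**Last checks:**
- **Key seating:** The roof corners came out level at 128–131 mm against the ideal 133. The ball read about 1.6 mm low in the same measurement, so most of that looks like camera bias.
- **Key turn:** When last measured, just before the final push, the key had turned about 0.10 rad clockwise within its play.
- **Nut and screw:** The ball's final angle was -2.53 rad. That fits the nut at 1.4 with the screw having turned about 0.26 rad, within the normal 0.3. This split is worked out, since the key hides the wing and the screw could not be seen directly.

One pair of moves was refused early on because I left out a required field. Nothing moved, and I resent them.

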